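# Load the counting machine and hold up its bead with the tongs

## Task

Get the counting machine ready for the children: drop the white bead cassette upright all the way into the machine's square pocket and let go of it, then swing the locking lever fully shut over it, which also takes the lever's tail away from above the bead on the little stand. Then pick up the wooden tongs, close their jaws around that round bead and lift it straight up at least ten centimetres off its stand; finish while still holding it up and still in the squeezed tongs. Touch the bead only with the tongs, never with the gripper, and leave the other things on the counter where they are.

Things in the scene. Friction and masses are not known exactly. Their poses are not given: they have to be found in the camera images.
- machine: Red plastic counting machine, fixed, a slab 220 (x) by 240 (y) by 40 mm high. Origin: centre of its underside; x points from its front (four small windows, roughly facing the robot) to its back, z up. In its frame, mm: pocket at x 10, y 65; lever pivot x 10, y 0; bead stand x 20, y -80; white push button (not needed, 14 proud) x -78, y 22; hump 30 proud over x 72 to 108, y -115 to -30.
- pocket (a point): Centre of the pocket's floor, 10 mm above the counter. Square pocket 44 by 44 mm, sides along the machine's x and y, 30 mm deep, mouth 40 mm above the counter with 3 mm chamfer. The seated cassette has 2 mm play each side and stands 40 mm proud. The open lever lies close on the pocket's -y side, so put the fingers on the cassette's +x and -x (machine axes) sides.
- cassette: White plastic block 40 by 40 by 70 mm tall with a grey strip down each side, about 120 g, loose, upright on the counter left or right of the machine (tongs on the other side). Origin: centre of its underside, z up, x and y along its sides. All four sides are alike: any quarter turn fits.
- lever (a joint): Lever angle about the vertical axis through point pivot, rad: 0 = wide open, arm along the machine's +x; grows anticlockwise seen from above; 1.57 = fully shut (stop), arm along the machine's +y over the pocket. Starts at 0 to 0.2. Light friction (about 1 N at the knob), stays where left. It clears a fully seated cassette by 4 mm; one that sticks up more blocks it.
- pivot (a point): On the lever's pivot axis, 88 mm above the counter, mid-height of the grey lever bars (84 to 92 mm). The arm is 106 mm long, 16 wide. A tail 100 mm long, 14 wide is fixed 90 degrees clockwise of the arm: lever open, it lies over the bead and blocks lifting; lever shut, it points along the machine's +x and the bead is free.
- lever_knob (a point): Middle of the upright round knob at the end of the lever arm, 98 mm from the pivot axis: 14 mm in diameter, 38 mm tall (92 to 130 mm above the counter); this point is 113 mm above the counter. Pinch it from above, or push it, and follow the arc.
- bead: Plain wooden bead, a cylinder 30 mm in diameter, 34 mm tall, small hole in its top, about 20 g, standing upright and loose on the machine's bead stand, a 40 mm disc with a 2.5 mm rim with about 2 mm play around the bead. Origin: centre of its underside, at first 46 mm above the counter; z up.
- bead_center (a point): Centre of the bead, at first 63 mm above the counter (bead from 46 to 80 mm).
- tongs: Dark wooden sprung tongs, loose, lying flat with the arms side by side, 190 mm long, about 90 g. Origin: on the counter midway between the two grip plates, near the centre of mass; x points along the tongs to the jaws, y across, z up. Round hinge, 22 mm, at x -85. Grip plates: broad upright parts, x -30 to 30, z 0 to 26 mm, outer faces 58 mm apart at rest at x 0 (54 rear end, 63 front end).
- tongs_arm (a joint): Closing angle between the arms, rad: 0 = at rest, open; 0.145 = closed on the 30 mm bead (jaws parallel, plates 46 mm apart outside); 0.20 = stop. The spring pushes back with 4 N at rest, 8 N closed, at the plates; squeezing with 30 to 60 N holds the bead well. The frame of tongs belongs to the +y arm: closing turns the midline by half this angle towards its +y.
- tongs_jaws (a point): Midway between the open jaws: 80 mm ahead (x) of the tongs' origin, 13 mm above their underside. Jaws: flat upright plates at x 64 to 96, z 2 to 24 mm, 8 mm thick, inner faces 54 mm apart at rest. Squeezing the plates by 1 mm closes the jaws by 1.94 mm: with the plates 53 to 55 mm apart the tongs can be carried with the jaws still 43 to 48 mm open.
- frog: Bystander: green glazed clay frog, about 58 mm across, 40 mm tall, left of the back half of the machine. Origin: centre of underside.
- ring: Bystander: flat yellow wooden stacking ring, 64 mm across, 18 mm thick, on the counter in front of the machine. Origin: centre of underside.
- cube_bead: Bystander: square wooden bead, a 30 mm cube, on the counter right of the machine. Origin: centre of underside.
- cup: Bystander: white cup, 72 mm across, 85 mm tall, at the back left. Origin: centre of underside.
Things that resemble listed ones, but are neither listed nor needed, are in the scene too. What is shaped like the bead but blue or green is not meant.

How it is judged:
On the way, in this order (a step that is already met when the one before it is completed fails the run):
1. the cassette stands fully in the pocket, let go (horizontal distance between cassette and pocket below 0.005 m and z of cassette in the frame of machine below 0.013 m and angle between cassette's own z axis and vertical below 0.06 rad and contact force between the fingers and cassette below 0.2 N), for 0.2 s.
2. the lever is swung shut over the seated cassette (horizontal distance between cassette and pocket below 0.005 m and z of cassette in the frame of machine below 0.013 m and angle between cassette's own z axis and vertical below 0.06 rad and value of joint lever above 1.45 rad), for 0.2 s.
3. the tongs are gripped and off the counter (contact force between the fingers and tongs above 1 N and height (world z) of tongs above 0.03 m), for 0.2 s.
4. the bead is lifted in the tongs (all of step 2 and contact force between the fingers and tongs above 1 N and height (world z) of bead_center above 0.155 m and contact force between tongs and bead above 1 N and value of joint tongs_arm above 0.08 rad and x of bead_center in the frame of tongs between 0.055 and 0.105 m and contact force between each of the arm, the fingers and bead below 0.2 N and contact force between machine and bead below 0.1 N), for 0.2 s.
At the end, for the whole second after the job is handed in: Cassette in the pocket (within 3 mm of its floor, 5 mm of centre, upright), lever over 1.45 rad, gripper squeezing the tongs, the bead at rest between their jaws with its centre over 155 mm above the counter (92 mm above its start), touched by neither gripper, arm nor machine (all of step 4 and linear speed of bead below 0.05 m/s); the arm keeps its last pose, push and grip.
It fails at once if the gripper or arm touches the bead (contact force between any of the fingers, the arm and bead above 0.5 N).
It fails at once if a bystander is moved more than 30 mm (distance of any of frog, ring, cube_bead, cup from where it was at the start of the episode above 0.03 m).
It also fails if it takes over 69 s, if anything falls off the work surface, if the arm or the gripper's body presses on something with over 40 N, if the wrist force passes 120 N, or if a joint passes its speed limit or range.

## Robot

A 6-joint arm with a two-finger parallel gripper is mounted at the origin on the work surface. World frame = base frame: x ahead of the robot, y to its left, z up, the work surface at z = 0. Lengths are in m, angles in rad, forces in N, time in s.
With the tool pointing down it reaches from about 0.25 to 0.775 m from the base axis. Payload 4 kg.
Tool frame: the origin (TCP) lies at the very end of the fingers, on their centre line; the grasp point (between the pads) lies 19 mm behind it; z points along the fingers, y is the line along which they close (so a half turn about z gives the same grasp; the last joint's range is limited). The gripper opens to 94 mm and grips with 3 to 60 N. Pads are 16 mm wide; open, the fingers measure 119 mm over their backs; the gripper's body (75 mm by 177 mm) begins 78 mm behind the grasp point.
Start: joints at [1.199, 0.087, 1.371, -0, 1.684, -0.103], TCP at [0.146, 0.53, 0.206] pointing down, gripper open.
Joint ranges: [-3.1, 3.1], [-0.76, 2.03], [0.27, 2.55], [-1.08, 4.22], [0.17, 2.65], [-2.57, 2.57]. Speed limits (rad/s): [2.79, 2.79, 3.14, 3.14, 3.14, 3.14].

## Interface

Orientations are given as [roll, pitch, yaw] about the fixed x, y, z axes, in that order (R = Rz(yaw) Ry(pitch) Rx(roll)).
In Python, from bench import robot, vision gives the robot as it stands.
- The arm moves only by the shell command python3 -m crank 'ROWS'. ROWS is JSON, a list of rows, each a list of 3 entries, a list of its own where there are three numbers: the closure, from 0 (fully open) to 1 (shut), then the shift along the tool's x, y, z in m, then the turn, a rotation vector about the tool's x, y, z in degrees. A call has 1 to 8 rows; each row shifts and turns the commanded pose from where the row before left it, along the tool's axes as they then stand; what a row does not reach is not made up. A row lasts 1/10 s, in which the tool goes at most 50 mm and 8.59 degrees, less where a joint would pass 70% of its speed; a pose out of reach is approached as far as the arm can. A call with a gripper value outside its range is refused whole. The fingers move at their own pace and stop on an object; the grip force is fixed at half the most. Time passes only in rows, so rows that do not move let the fingers close. It gives the time, the measured TCP pose, the force, the opening and the grip force at its end, in the units of the state.
- robot.get_obs(): the state, without advancing time (a new reading comes with each control period).
- vision.snapshot(name): name is "scene" or "side" or "wrist"; returns a dict with "color" (480x640x3 uint8, red, green, blue), "z_map" (480x640 float32, m along the optical axis (not along the pixel's ray), 0 where there is no reading), "fx", "fy", "cx", "cy" (pixels), "R" (3x3) and "t" (3): a world point X has camera coordinates R X + t. Camera axes: x right, y down, z forward; pixel columns grow to the right and rows downward; lengths in m; the calibration is good to about 2 mm. A picture is of the moment at which its call begins.
- robot.close_job(): hands the job in; it is judged then, once.
The state is a dict: "time": time; "joint_positions": joint angles; "qvel": joint speeds; "joint_torque": joint torques, N m; "tool_pos": TCP position; "ee_rot": TCP orientation; "wrist_force": force on the tool from outside, world axes, zero at the start; "wrist_torque": the same for the moment, N m; "width": finger opening in m; "finger_force": force on a finger pad.
Only numpy, scipy, OpenCV 4.12 (cv2) and the standard library are available. Lean on these libraries where they do the work, as an engineer would, in place of code of your own. Each camera call takes 0.05 s, during which the arm holds its last target. There are 200 camera calls.

## Working session

There is one attempt and no reset: what is moved stays moved. The work goes in short steps, Python scripts to look and compute and a shell command to move; the robot and the scene stay as the last step left them, time stands still between calls to the robot, and variables do not carry over. Pictures are saved under pics/ and viewed, at most 10 in all, crops included, and the job is handed in when it is done.

```bash
mkdir -p pics
cat > h.py <<'E'
from bench import robot, vision
import numpy as np, cv2
def snap(n,save=None):
    s=vision.snapshot(n)
    if save: cv2.imwrite('pics/'+save,s['color'][:,:,::-1])
    return s
def cloud(s):
    z=s['z_map'];v,u=np.mgrid[0:480,0:640]
    P=np.stack([(u-s['cx'])/s['fx']*z,(v-s['cy'])/s['fy']*z,z],-1)
    W=(P-s['t'])@s['R']
    W[z==0]=np.nan
    return W
E
python3 - <<'E'
from h import *
for n in ['scene','side']:
    s=snap(n,n+'1.png'); np.savez(n+'1.npz',**s)
    print(n,s['R'].round(3).tolist(),s['t'],s['fx'], -s['R'].T@s['t'])
print(robot.get_obs())
E
```

```text
scene [[-0.63, 0.776, 0.009], [0.667, 0.547, -0.507], [-0.398, -0.313, -0.862]] [ 0.3243017  -0.3135451   1.31953911] 539.7791188710444 [0.93860931 0.33321166 0.97603696]
side [[0.898, -0.44, 0.0], [-0.254, -0.517, -0.817], [0.36, 0.734, -0.576]] [-0.4494595   0.21047643  1.1629372 ] 610.9651401966926 [ 0.03823934 -0.9423164   0.8422082 ]
{'time': 0.1, 'joint_positions': array([ 1.19889487e+00,  8.78952155e-02,  1.37208197e+00,  1.21033751e-05,
        1.68356761e+00, -1.03063773e-01]), 'qvel': array([-5.16561508e-04, -3.41949968e-03, -3.02028886e-03, -3.29239401e-04,
        8.69423545e-05, -8.50261736e-04]), 'joint_torque': array([ 1.68410847e-03, -3.41255021e+01, -3.03301227e+01,  7.19281984e-02,
        3.04826349e-02, -1.12386356e-04]), 'tool_pos': array([0.14589317, 0.52980307, 0.20442421]), 'ee_rot': array([-3.13965210e+00, -2.12804751e-04,  2.87275611e+00]), 'wrist_force': array([ 0.43821528, -0.40442613, -0.44627952]), 'wrist_torque': array([ 0.01381211, -0.00446477, -0.0258429 ]), 'finger_force': 0.0, 'width': 0.09430268315287688}
```

View pics/scene1.png

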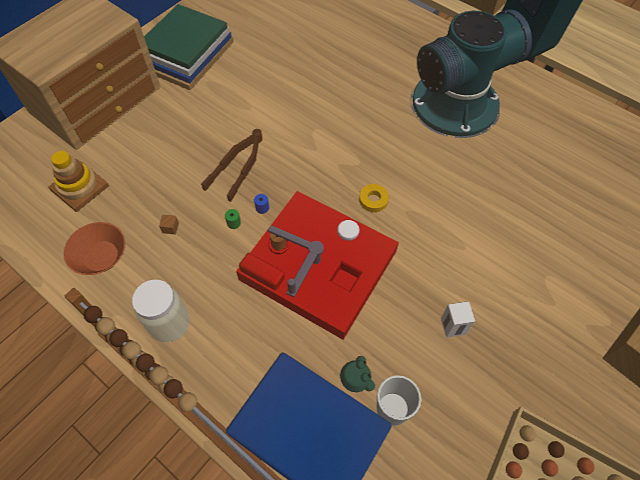

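View pics/side1.png

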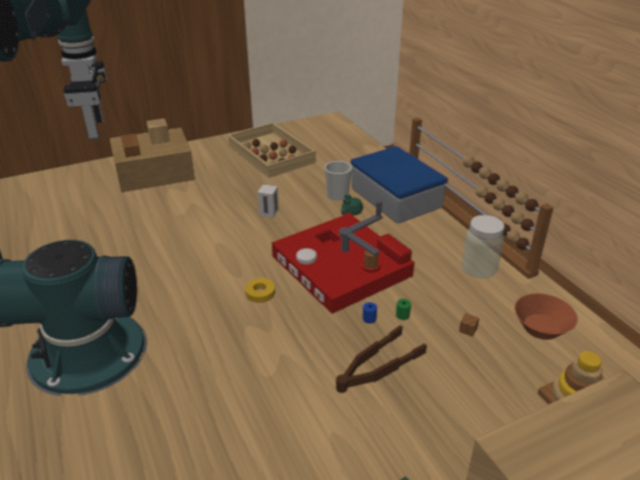

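The scene view shows the machine at about (318,262), the cassette at (458,318), the tongs with hinge at (257,134) and jaws at (218,190), and the bead at (278,240) under the tail. The lever is open, with its knob at (292,286). The side view agrees.

Run:
```python
from h import *
for n in ['scene','side']:
    s=dict(np.load(n+'1.npz')); W=cloud(s); c=s['color'].astype(int); X=W.reshape(-1,3); C=c.reshape(-1,3)
    hsv=cv2.cvtColor(s['color'],cv2.COLOR_RGB2HSV).reshape(-1,3).astype(int)
    def rect(m,name):
        p=X[m][:,:2]
        print(n,name,m.sum(),cv2.minAreaRect((p*1000).astype(np.float32)),'med z',np.median(X[m][:,2]).round(4))
    red=(C[:,0]>120)&(C[:,1]<50)&(C[:,2]<50)
    near=lambda x,y,r:np.hypot(X[:,0]-x,X[:,1]-y)<r
    px=dict(scene=dict(mach=(318,290),cas=(458,310),t=(257,134),tj1=(207,184),tj2=(232,194),knob=(292,284),piv=(316,248)),side=dict(mach=(330,280),cas=(268,190),t=(342,382),tj1=(400,331),tj2=(424,349),knob=(378,208),piv=(346,234)))[n]
    for k,(u,v) in px.items(): print(k,W[v,u].round(4))
    M=W[px['mach'][1],px['mach'][0]]
    rect(red&(abs(X[:,2]-.04)<.004)&near(M[0],M[1],.3),'machtop')
    K=W[px['cas'][1],px['cas'][0]]
    m=near(K[0],K[1],.06)&(abs(X[:,2]-.07)<.006); rect(m,'castop'); print(X[m].mean(0))
    m=near(K[0],K[1],.06)&(X[:,2]>.01); rect(m,'casall')
    T=W[px['t'][1],px['t'][0]]
    m=near(T[0],T[1],.22)&(X[:,2]>.01)&(X[:,2]<.04)&(C[:,0]<125)&(C[:,0]>C[:,2]+15)&(hsv[:,1]>90); rect(m,'tongs')
    np.save(n+'t.npy',X[m])
    m=near(M[0],M[1],.2)&(abs(X[:,2]-.092)<.006)&(hsv[:,1]<60); rect(m,'lever')
    m=near(M[0],M[1],.25)&(X[:,2]>.105)&(X[:,2]<.14); rect(m,'knob');print(X[m].mean(0))
```

```text
mach [0.6119 0.0686 0.0428]
cas [0.4929 0.296  0.0711]
t [ 0.3939 -0.2894  0.0262]
tj1 [ 0.5618 -0.2828  0.0183]
tj2 [ 0.5487 -0.2196  0.024 ]
knob [0.6627 0.0523 0.1322]
piv [0.5657 0.0258 0.0928]
scene machtop 8858 ((554.6688232421875, 23.071197509765625), (220.8031768798828, 241.4309844970703), 8.200268745422363) med z 0.0404
scene castop 484 ((492.4964599609375, 303.3902893066406), (40.26964569091797, 41.15247344970703), 47.548580169677734) med z 0.0698
[0.49347614 0.30336629 0.06974359]
scene casall 865 ((492.9280090332031, 303.6736755371094), (41.35697937011719, 41.531211853027344), 47.19637680053711) med z 0.0675
scene tongs 936 ((504.6460876464844, -262.6216125488281), (230.1273651123047, 128.87120056152344), 42.50349426269531) med z 0.0226
scene lever 801 ((663.5545043945312, 70.65970611572266), (317.57989501953125, 98.94226837158203), 44.99349594116211) med z 0.0924
scene knob 91 ((659.6643676757812, 48.096290588378906), (12.848298072814941, 12.875378608703613), 28.433895111083984) med z 0.127
[0.66121392 0.04931991 0.12313515]
mach [ 0.4899 -0.0551  0.0365]
cas [0.492  0.2
[... 304 characters left out ...]
 ((490.7210388183594, 299.35015869140625), (46.42256164550781, 41.032474517822266), 53.590641021728516) med z 0.0681
[0.49102251 0.29761688 0.06808486]
side casall 523 ((490.4524841308594, 298.8336181640625), (49.96994400024414, 44.374969482421875), 50.33002471923828) med z 0.0479
side tongs 1574 ((500.2602844238281, -231.57846069335938), (225.11587524414062, 177.87060546875), 68.4513931274414) med z 0.0211
side lever 414 ((590.6321411132812, 4.1255645751953125), (143.2604522705078, 85.46701049804688), 55.95391845703125) med z 0.0906
side knob 69 ((659.1063232421875, 43.092613220214844), (14.28464412689209, 15.40761947631836), 19.347850799560547) med z 0.12
[0.65731892 0.04158985 0.11964877]
```

```bash
cat > go.py <<'E'
import sys
from h import *
from scipy.spatial.transform import Rotation as Ro
# go.py x y z yaw_of_closing_axis(deg): remaining shift in tool axes mm (before turning; then after turning) and turn
def go(x,y,z,a=None):
    o=robot.get_obs();R=Ro.from_euler('xyz',o['ee_rot']);d=np.array([x,y,z])-o['tool_pos']
    print('t',round(o['time'],2),'pos',o['tool_pos'].round(4),'rpy',np.degrees(o['ee_rot']).round(1),'w',round(o['width'],4),'ff',round(o['finger_force'],1))
    print('shift mm',(R.inv().apply(d)*1000).round(1))
    if a is not None:
        T=min((Ro.from_euler('xyz',[180,0,a+k],degrees=True) for k in(90,270)),key=lambda T:(R.inv()*T).magnitude())
        print('turn',(R.inv()*T).as_rotvec(degrees=True).round(2),'shift after turn',(T.inv().apply(d)*1000).round(1))
if __name__=='__main__': go(*map(float,sys.argv[1:]))
E
python3 go.py .4925 .3025 .2 47.4
```

```text
t 0.1 pos [0.1459 0.5298 0.2044] rpy [-179.9   -0.   164.6] w 0.0943 ff 0.0
shift mm [-394.5 -127.1    4.6]
turn [-1.10e-01  1.00e-02  2.72e+01] shift after turn [-409.    67.3    4.4]
```

```bash
python3 -m crank '[[0,[-0.04,-0.0127,0],[0,0,0]],[0,[-0.04,-0.0127,0],[0,0,0]],[0,[-0.04,-0.0127,0],[0,0,0]],[0,[-0.04,-0.0127,0],[0,0,0]],[0,[-0.04,-0.0127,0],[0,0,0]],[0,[-0.04,-0.0127,0],[0,0,0]],[0,[-0.04,-0.0127,0],[0,0,0]],[0,[-0.04,-0.0127,0],[0,0,0]]]' && python3 -m crank '[[0,[-0.04,-0.0127,0],[0,0,0]],[0,[-0.0345,-0.0127,0.004],[0,0,0]],[0,[0,0,0],[0,0,8]],[0,[0,0,0],[0,0,8]],[0,[0,0,0],[0,0,8]],[0,[0,0,0],[0,0,3.2]],[0,[0,0,0],[0,0,0]],[0,[0,0,0],[0,0,0]]]'
python3 go.py .4925 .3025 .2 47.4
python3 - <<'E'
from h import *
s=snap('wrist','w1.png');np.savez('w1.npz',**s);W=cloud(s)
m=(abs(W[...,2]-.07)<.006)&(np.hypot(W[...,0]-.4925,W[...,1]-.3025)<.05);p=W[m]
print(m.sum(),cv2.minAreaRect((p[:,:2]*1000).astype(np.float32)),np.median(p[:,2]), -s['R'].T@s['t'])
E
```

```text
time: 0.9
tool_pos: [0.4286, 0.346, 0.2049]
ee_rot: [-3.141, -0.001, 2.873]
wrist_force: [0.5, 0.4, 0.7]
width: 0.094
finger_force: 0.0
time: 1.7
tool_pos: [0.4925, 0.303, 0.201]
ee_rot: [-3.141, -0.0, 2.399]
wrist_force: [-0.0, 0.4, 0.9]
width: 0.0939
finger_force: 0.0
t 1.7 pos [0.4925 0.303  0.201 ] rpy [-180.    -0.   137.5] w 0.0939 ff 0.0
shift mm [-0.3 -0.3  1. ]
turn [-0.04 -0.02  0.07] shift after turn [-0.3 -0.3  1. ]
1780 ((492.36834716796875, 303.8462219238281), (39.62660217285156, 40.37902069091797), 48.4039192199707) 0.06960847841642714 [0.43659305 0.35429001 0.38004468]
```

View pics/w1.png

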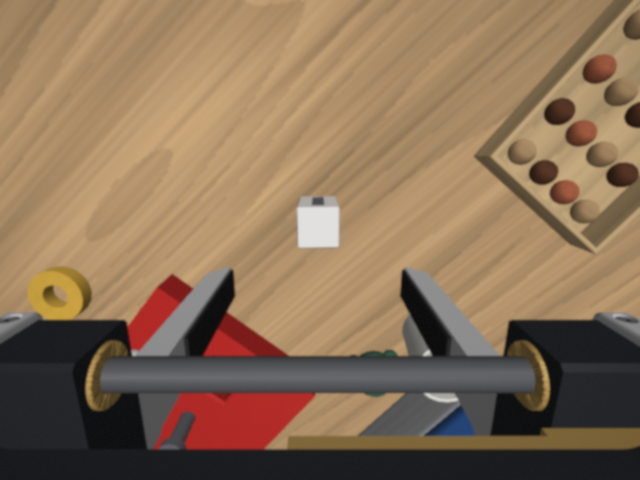

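The wrist view shows the cassette centred between the open fingers at about (318,222), with clear counter on both sides. I'll descend and grip.

```bash
python3 -m crank '[[0,[0.0005,0.0005,0.04],[0,0,-0.5]],[0,[0,0,0.04],[0,0,0]],[0,[0,0,0.04],[0,0,0]],[0,[0,0,0.031],[0,0,0]],[0,[0,0,0.01],[0,0,0]],[0,[0,0,0],[0,0,0]],[1,[0,0,0],[0,0,0]],[1,[0,0,0],[0,0,0]]]' && python3 -m crank '[[1,[0,0,0],[0,0,0]],[1,[0,0,0],[0,0,0]],[1,[0,0,0],[0,0,0]],[1,[0,0,0],[0,0,0]],[1,[0,0,-0.02],[0,0,0]],[1,[0,0,-0.04],[0,0,0]],[1,[0,0,-0.04],[0,0,0]],[1,[0,0,0],[0,0,0]]]'
python3 go.py .5551 .0878 .14 8.3
python3 - <<'E'
from h import *
s=snap('wrist','w2.png');np.savez('w2.npz',**s)
E
```

```text
time: 2.55
tool_pos: [0.4944, 0.3047, 0.0433]
ee_rot: [3.137, 0.002, 2.407]
wrist_force: [-0.4, 0.6, 0.9]
width: 0.0813
finger_force: 0.0
time: 3.35
tool_pos: [0.496, 0.3055, 0.1476]
ee_rot: [3.129, 0.005, 2.407]
wrist_force: [1.0, -0.7, -1.3]
width: 0.0393
finger_force: 29.9
t 3.35 pos [0.496  0.3055 0.1476] rpy [179.3   0.3 137.9] w 0.0393 ff 29.9
shift mm [-189.7 -122.     7. ]
turn [7.60e-01 2.00e-02 3.96e+01] shift after turn [-223.9   27.     7.6]
```

```bash
python3 -m crank '[[1,[0,0,0],[0.76,0,8]],[1,[0,0,0],[0,0,8]],[1,[0,0,0],[0,0,8]],[1,[0,0,0],[0,0,8]],[1,[0,0,0],[0,0,7.6]],[1,[0,0,0],[0,0,0]],[1,[0,0,0],[0,0,0]],[1,[0,0,0],[0,0,0]]]'; python3 go.py .5551 .0878 .14 8.3
python3 -m crank '[[1,[-0.03,0.003,0],[0,0,0]],[1,[-0.04,0.005,0],[0,0,0]],[1,[-0.04,0.005,0],[0,0,0]],[1,[-0.04,0.005,0],[0,0,0]],[1,[-0.04,0.005,0],[0,0,0]],[1,[-0.034,0.004,0],[0,0,0]],[1,[0,0,0],[0,0,0]],[1,[0,0,0],[0,0,0]]]'
python3 go.py .5551 .0878 .14 8.3
python3 - <<'E'
from h import *
s=snap('wrist','w3.png');np.savez('w3.npz',**s)
print(robot.get_obs())
E
```

```text
time: 4.2
tool_pos: [0.4922, 0.3035, 0.1394]
ee_rot: [-3.129, 0.008, 1.718]
wrist_force: [-0.2, -0.1, -1.8]
width: 0.0396
finger_force: 29.9
t 4.2 pos [0.4922 0.3035 0.1394] rpy [-179.3    0.5   98.4] w 0.0396 ff 29.9
shift mm [-222.6   30.7    0.8]
turn [-0.72  0.47  0.11] shift after turn [-222.6   31.1   -0.6]
time: 5.0
tool_pos: [0.5516, 0.0855, 0.1416]
ee_rot: [-3.13, 0.007, 1.715]
wrist_force: [-1.1, -0.5, -1.1]
width: 0.0396
finger_force: 29.9
t 5.0 pos [0.5516 0.0855 0.1416] rpy [-179.4    0.4   98.2] w 0.0396 ff 29.9
shift mm [1.7 3.8 1.6]
turn [-0.64  0.39 -0.05] shift after turn [1.7 3.7 1.6]
{'time': 5.05, 'joint_positions': array([ 0.05865103,  0.1349863 ,  1.44481083, -0.00780169,  1.5722973 ,
       -0.08659506]), 'qvel': array([ 0.02392963, -0.00288331, -0.00047388,  0.00098573, -0.00011539,
        0.00244481]), 'joint_torque': array([-7.82530457e-01, -3.61605906e+01, -3.04298687e+01, -3.58073786e-02,
        5.42988349e-02, -7.51063752e-03]), 'tool_pos': array([0.55150344, 0.08634065, 0.14171607]), 'ee_rot': array([-3.13045526,  0.00686387,  1.7161099 ]), 'wrist_force': array([ 0.18762087,  0.51109646, -1.73541775]), 'wrist_torque': array([-0.05495609, -0.00295278,  0.00043473]), 'finger_force': 29.917595386505127, 'width': 0.039502001405118725}
```

View pics/w3.png

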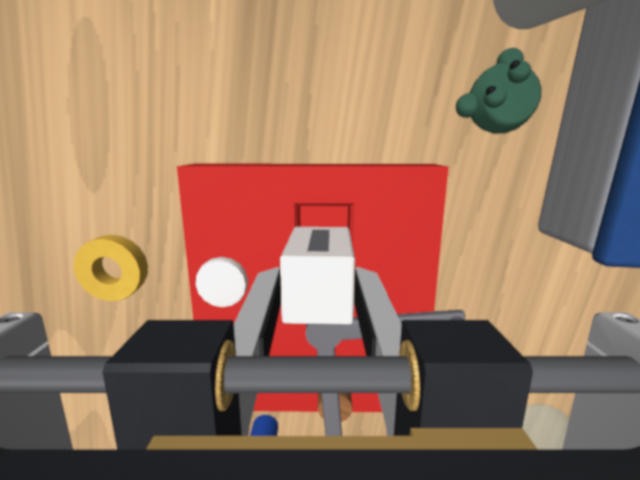

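The wrist view shows the cassette held square, its top at (318,285) and its far side and grey strip at (318,240). The pocket rim shows just behind it at (323,210). I'll fit the pocket and cassette in this one image.

```bash
cat > fit.py <<'E'
from h import *
import sys
def lsq(a,b): return np.polyfit(a,b,1)
def run(f):
    s=dict(np.load(f));W=cloud(s);c=s['color'].astype(int)
    red=(c[...,0]>120)&(c[...,1]<60)&(c[...,2]<60)&(abs(W[...,2]-.04)<.004)
    a=np.radians(8.3);Rm=np.array([[np.cos(a),np.sin(a)],[-np.sin(a),np.cos(a)]])
    m=(W[...,:2]-[.5546,.022])@Rm.T*1000
    # first/last red in rows/cols; convert boundary to machine-ish frame
    L=[];Rr=[];T=[]
    for v in range(480):
        u=np.where(red[v])[0]
        if len(u)>20:
            if m[v,u[0],0]<-100 : L.append(m[v,u[0]])
            if m[v,u[-1],0]>100: Rr.append(m[v,u[-1]])
    for u in range(640):
        v=np.where(red[:,u])[0]
        if len(v)>20 and m[v[0],u,1]>105: T.append(m[v[0],u])
    L,Rr,T=map(np.array,(L,Rr,T))
    med=lambda A,i,j:(len(A),np.polyfit(A[:,j],A[:,i],1).round(4)) if len(A)>3 else None
    print('-x edge',med(L,0,1),'+x edge',med(Rr,0,1),'+y edge',med(T,1,0),'z',np.nanmedian(W[...,2][red]))
    # pocket cells: below rim
    pk=(W[...,2]<.033)&(abs(m[...,0]-10)<30)&(abs(m[...,1]-65)<30)
    if pk.sum(): print('pocket pts',pk.sum(),m[pk].min(0),m[pk].max(0))
    o=robot.get_obs();tp=o['tool_pos']
    ct=(np.hypot(W[...,0]-tp[0],W[...,1]-tp[1])<.035)&(W[...,2]>tp[2]+.02)&(W[...,2]<tp[2]+.036)&(c.min(-1)>190)
    q=m[ct]; print('cas top',ct.sum(),q.min(0),q.max(0),np.median(W[...,2][ct]),cv2.minAreaRect(q.astype(np.float32)),'tcp m',((tp[:2]-[.5546,.022])@Rm.T*1000).round(1),tp[2])
run(sys.argv[1])
E
python3 fit.py w3.npz
```

```text
-x edge (153, array([ 2.200000e-03, -1.074181e+02])) +x edge (146, array([1.40000e-03, 1.08224e+02])) +y edge (264, array([1.000000e-04, 1.211264e+02])) z 0.03966301774478896
pocket pts 1066 [-11.3633356   63.53457736] [32.92321903 87.10532697]Traceback (most recent call last):
  File "fit.py", line 28, in <module>
    run(sys.argv[1])
    ~~~^^^^^^^^^^^^^
  File "fit.py", line 27, in run
    q=m[ct]; print('cas top',ct.sum(),q.min(0),q.max(0),np.median(W[...,2][ct]),cv2.minAreaRect(q.astype(np.float32)),'tcp m',((tp[:2]-[.5546,.022])@Rm.T*1000).round(1),tp[2])
                                      ~~~~~^^^
    return umr_minimum(a, axis, None, out, keepdims, initial, where)
ValueError: zero-size array to reduction operation minimum which has no identity
```

```bash
sed -i "s/(W\[...,2\]>tp\[2\]+.02)&(W\[...,2\]<tp\[2\]+.036)&(c.min(-1)>190)/(W[...,2]>tp[2]+.012)\&(W[...,2]<tp[2]+.042)\&(c.min(-1)>ct0)/; s/^    o=robot/    ct0=185;o=robot/; s/ct=(np.hypot/W=W.copy();ct=(np.hypot/" fit.py
python3 - <<'E'
from h import *
s=dict(np.load('w3.npz'));W=cloud(s);print(W[290,318],s['color'][290,318],W[240,300],s['color'][240,300],W[315,290],W[262,345])
E
sed -i 's/ct0=185/ct0=140/' fit.py; python3 fit.py w3.npz|tail -1
```

```text
[0.55212764 0.08497371 0.14982745] [245 244 243] [0.53812072 0.10229641 0.11874059] [197 190 186] [0.53896046 0.06792417 0.15011009] [0.56377204 0.10342811 0.15101883]
cas top 1044 [-24.94011338  72.53777651] [37.74769391 74.20092684] 0.17077801475656512 ((6.403982162475586, 73.34617614746094), (1.6627328395843506, 62.6875), 89.94393157958984) tcp m [ 6.2 64.1] 0.1417160690315101
```

```bash
sed -i 's/W\[...,2\]>tp\[2\]+.012)&(W\[...,2\]<tp\[2\]+.042)/W[...,2]>tp[2]+.004)\&(W[...,2]<tp[2]+.014)/;s/ct0=140/ct0=215/' fit.py; python3 fit.py w3.npz|tail -1
python3 -m crank '[[1,[0,0,0],[-0.64,0.4,0]],[1,[0.001,0.003,0],[0,0,0]],[1,[0,0,0],[0,0,0]],[1,[0,0,0],[0,0,0]]]'; python3 go.py .5551 .0878 .14 8.3
python3 - <<'E'
from h import *
s=snap('wrist');np.savez('w4.npz',**s)
E
python3 fit.py w4.npz
```

```text
cas top 4647 [-13.4046138   42.67980302] [24.88313582 82.31691202] 0.15030071811815338 ((5.733899116516113, 62.50708770751953), (38.25786590576172, 39.62001419067383), 0.08246913552284241) tcp m [ 6.2 64.1] 0.1417160690315101
time: 5.45
tool_pos: [0.5545, 0.0881, 0.142]
ee_rot: [3.141, 0.001, 1.717]
wrist_force: [-0.3, -0.1, -0.9]
width: 0.0393
finger_force: 29.9
t 5.45 pos [0.5545 0.0881 0.142 ] rpy [180.    0.   98.4] w 0.0393 ff 29.9
shift mm [-0.4  0.6  2. ]
turn [0.03 0.04 0.07] shift after turn [-0.4  0.6  2. ]
-x edge (150, array([ 3.200000e-03, -1.074853e+02])) +x edge (145, array([-2.400000e-03,  1.084396e+02])) +y edge (262, array([1.800000e-03, 1.214164e+02])) z 0.03967748566385364
pocket pts 911 [-18.17154334  53.25950303] [32.83568013 86.15422265]
cas top 4656 [-10.24905773  44.7282855 ] [27.88070014 84.34192422] 0.1505940223925023 ((8.820012092590332, 64.54779052734375), (38.1024169921875, 39.60392761230469), 0.10165021568536758) tcp m [ 9.4 65.3] 0.14191212510814352
```

```bash
python3 -m crank '[[1,[0.0008,0.0017,0],[0,0,0]],[1,[0,0,0.02],[0,0,0]],[1,[0,0,0.015],[0,0,0]],[1,[0,0,0.01],[0,0,0]],[1,[0,0,0.01],[0,0,0]],[1,[0,0,0],[0,0,0]],[1,[0,0,0],[0,0,0]]]'; python3 go.py .5562 .0889 .072 8.3
python3 - <<'E'
from h import *
s=snap('wrist','w5.png');np.savez('w5.npz',**s)
E
python3 fit.py w5.npz
```

```text
time: 6.2
tool_pos: [0.5546, 0.0884, 0.0855]
ee_rot: [-3.138, 0.0, 1.716]
wrist_force: [-3.4, -1.0, -4.0]
width: 0.0392
finger_force: 29.7
t 6.2 pos [0.5546 0.0884 0.0855] rpy [-179.8    0.    98.3] w 0.0392 ff 29.7
shift mm [ 0.3  1.7 13.5]
turn [-0.22  0.01  0.  ] shift after turn [ 0.3  1.6 13.5]
-x edge (144, array([ 6.500000e-03, -1.079524e+02])) +x edge (143, array([-5.000000e-04,  1.087656e+02])) +y edge (328, array([-7.000000e-04,  1.213811e+02])) z 0.039690738045152066
pocket pts 346 [-11.41609347  74.22935231] [32.72891792 86.79047623]
cas top 4688 [-10.14822774  44.96325641] [28.19779031 84.56170378] 0.09435543217399181 ((9.010376930236816, 64.76388549804688), (38.349090576171875, 39.57197952270508), 0.05473804101347923) tcp m [ 9.7 65.7] 0.08575906355231588
```

```bash
python3 -m crank '[[1,[0,-0.0008,0.004],[0,0,0]],[1,[0,0,0.005],[0,0,0]],[1,[0,0,0.005],[0,0,0]],[1,[0,0,0.001],[0,0,0]],[1,[0,0,0],[0,0,0]]]'; python3 go.py .5562 .0889 .072 8.3
```

```text
time: 6.75
tool_pos: [0.5545, 0.0884, 0.0725]
ee_rot: [-3.14, 0.0, 1.716]
wrist_force: [-4.9, 0.9, 1.9]
width: 0.0395
finger_force: 29.7
t 6.75 pos [0.5545 0.0884 0.0725] rpy [-179.9    0.    98.3] w 0.0395 ff 29.7
shift mm [0.3 1.7 0.5]
turn [-0.07  0.02  0.  ] shift after turn [0.3 1.7 0.5]
```

```bash
python3 -m crank '[[0,[0,0,0],[0,0,0]],[0,[0,0,0],[0,0,0]],[0,[0,0,0],[0,0,0]],[0,[0,0,0],[0,0,0]],[0,[0,0,-0.03],[0,0,0]],[0,[0,0,-0.04],[0,0,0]],[0,[0,0,-0.03],[0,0,0]],[0,[0,0,0],[0,0,0]]]';  python3 - <<'E'
from h import *
s=snap('wrist','w6.png');np.savez('w6.npz',**s);W=cloud(s);c=s['color']
a=np.radians(8.3);Rm=np.array([[np.cos(a),np.sin(a)],[-np.sin(a),np.cos(a)]])
m=(W[...,:2]-[.5546,.022])@Rm.T*1000
k=(c.min(-1)>200)&(abs(W[...,2]-.083)<.012)&(np.hypot(m[...,0]-10,m[...,1]-65)<40)
print('cas',k.sum(),m[k].min(0),m[k].max(0),np.percentile(W[...,2][k],[5,50,95]))
k=(W[...,2]>.105)&(W[...,2]<.14)&(np.hypot(m[...,0]-107,m[...,1]-10)<40)
print('knob',k.sum(),np.median(m[k],0),np.median(W[k],0))
E
```

```text
time: 7.55
tool_pos: [0.5587, 0.0886, 0.1783]
ee_rot: [3.129, 0.002, 1.716]
wrist_force: [0.1, -0.3, -0.2]
width: 0.094
finger_force: 0.0
cas 1992 [-6.92615467 45.673706  ] [31.24018625 84.87464697] [0.07848302 0.07966897 0.08081302]
knob 0 [nan nan] [nan nan nan]
  return _methods._mean(a, axis=axis, dtype=dtype,
  ret = um.true_divide(
```

View pics/w6.png

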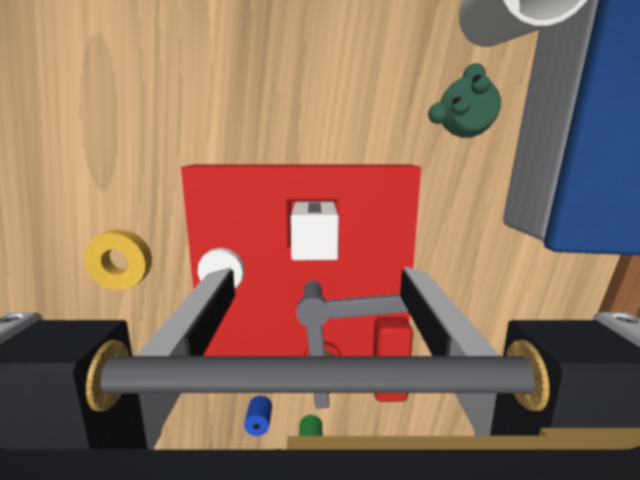

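The cassette is seated: its top reads 0.0797 at (315,232). The lever pivot is at (311,312). I'll move over the knob and measure it.

```bash
python3 go.py .659 .047 .17 8.3; python3 -m crank '[[0,[-0.02,0.035,0],[0,0,0]],[0,[-0.02,0.035,0],[0,0,0]],[0,[-0.015,0.025,0],[0,0,0]],[0,[0,0,0],[0,0,0]],[0,[0,0,0],[0,0,0]],[0,[0,0,0],[0,0,0]]]';python3 go.py .659 .047 .17 8.3;  python3 - <<'E'
from h import *
s=snap('wrist','w7.png');np.savez('w7.npz',**s);W=cloud(s);c=s['color']
a=np.radians(8.3);Rm=np.array([[np.cos(a),np.sin(a)],[-np.sin(a),np.cos(a)]])
m=(W[...,:2]-[.5546,.022])@Rm.T*1000
k=(W[...,2]>.12)&(W[...,2]<.14)&(np.hypot(W[...,0]-.659,W[...,1]-.047)<.03)
p=m[k]
print('knob',k.sum(),p.min(0),p.max(0),np.median(W[k],0))
k=(W[...,2]>.126)&(W[...,2]<.136)&(np.hypot(W[...,0]-.659,W[...,1]-.047)<.03);print(k.sum(),m[k].mean(0),W[k].mean(0),cv2.minEnclosingCircle(m[k].astype(np.float32)))
E
```

```text
t 7.6 pos [0.5572 0.0885 0.1751] rpy [1.796e+02 1.000e-01 9.830e+01] w 0.0939 ff 0.0
shift mm [-55.7  94.7   5.9]
turn [ 0.43  0.08 -0.  ] shift after turn [-55.7  94.7   5.1]
time: 8.2
tool_pos: [0.6561, 0.0482, 0.171]
ee_rot: [-3.14, 0.0, 1.716]
wrist_force: [0.3, 0.8, 0.5]
width: 0.0941
finger_force: 0.0
t 8.2 pos [0.6561 0.0482 0.171 ] rpy [-179.9    0.    98.3] w 0.0941 ff 0.0
shift mm [-1.6  2.7  1. ]
turn [-0.09  0.    0.03] shift after turn [-1.6  2.7  1. ]
knob 358 [101.73963461   3.63339006] [115.01866811  17.18880171] [0.65993003 0.04937388 0.12932565]
309 [108.17430947  11.01084903] [0.66005178 0.04851115 0.12932797] ((108.12226867675781, 10.369240760803223), 7.017672061920166)
```

```bash
python3 -m crank '[[0,[-0.0005,0.0039,0.02],[0,0,0]],[0,[0,0,0.03],[0,0,0]],[0,[0,0,0.018],[0,0,0]],[0,[0,0,0],[0,0,0]],[1,[0,0,0],[0,0,0]],[1,[0,0,0],[0,0,0]],[1,[0,0,0],[0,0,0]],[1,[0,0,0],[0,0,0]]]'; python3 -m crank '[[1,[0,0,0],[0,0,0]],[1,[0,0,0],[0,0,0]],[1,[0,0,0],[0,0,0]],[1,[0,0,0],[0,0,0]],[1,[0,0,0],[0,0,0]]]';python3 go.py .66 .0483 .103 8.3
python3 -c "
import numpy as np
t=np.radians(np.linspace(5.8,91.5,15));print(np.round(98.2*np.diff(np.c_[np.sin(t),np.cos(t)],axis=0),1).tolist())"
```

```text
time: 9.05
tool_pos: [0.6619, 0.0477, 0.1055]
ee_rot: [3.139, 0.001, 1.716]
wrist_force: [-0.4, 0.5, 0.4]
width: 0.0656
finger_force: 0.0
time: 9.55
tool_pos: [0.6612, 0.0477, 0.1039]
ee_rot: [3.141, 0.001, 1.716]
wrist_force: [0.2, -0.4, 0.0]
width: 0.0256
finger_force: 0.0
t 9.55 pos [0.6612 0.0477 0.1039] rpy [180.    0.   98.3] w 0.0256 ff 0.0
shift mm [ 0.8 -1.1  0.9]
turn [ 0.01  0.03 -0.  ] shift after turn [ 0.8 -1.1  0.9]
[[10.4, -1.6], [10.1, -2.7], [9.8, -3.8], [9.3, -4.8], [8.8, -5.8], [8.1, -6.7], [7.3, -7.5], [6.5, -8.2], [5.6, -8.9], [4.6, -9.4], [3.6, -9.9], [2.5, -10.2], [1.4, -10.4], [0.3, -10.5]]
```

```bash
python3 -m crank '[[1,[0,0,0],[0,0,0]],[1,[0,0,0],[0,0,0]],[1,[0,0,0],[0,0,0]],[1,[0.0104,-0.0016,0],[0,0,0]],[1,[0.0101,-0.0027,0],[0,0,0]],[1,[0.0098,-0.0038,0],[0,0,0]],[1,[0,0,0],[0,0,0]]]';python3 go.py .66 .0483 .103 8.3
```

```text
time: 10.25
tool_pos: [0.6481, 0.0782, 0.1039]
ee_rot: [3.141, -0.0, 1.718]
wrist_force: [-1.0, -2.6, -1.3]
width: 0.0133
finger_force: 30.0
t 10.25 pos [0.6481 0.0782 0.1039] rpy [180.   -0.   98.4] w 0.0133 ff 30.0
shift mm [-31.3   7.4   0.9]
turn [ 0.01 -0.    0.11] shift after turn [-31.3   7.5   0.9]
```

The pinch is holding and following the arc, so I'll continue.

```bash
python3 -m crank '[[1,[0.0093,-0.0048,0],[0,0,0]],[1,[0.0088,-0.0058,0],[0,0,0]],[1,[0.0081,-0.0067,0],[0,0,0]],[1,[0.0073,-0.0075,0],[0,0,0]],[1,[0.0065,-0.0082,0],[0,0,0]],[1,[0.0056,-0.0089,0],[0,0,0]],[1,[0.0046,-0.0094,0],[0,0,0]]]' && python3 -m crank '[[1,[0.0036,-0.0099,0],[0,0,0]],[1,[0.0025,-0.0102,0],[0,0,0]],[1,[0.0014,-0.0104,0],[0,0,0]],[1,[0.0003,-0.0105,0],[0,0,0]],[1,[0,0,0],[0,0,0]],[1,[0,0,0],[0,0,0]]]';python3 go.py .5505 .1206 .103 8.3
```

```text
time: 10.95
tool_pos: [0.5921, 0.1255, 0.1041]
ee_rot: [3.134, -0.01, 1.719]
wrist_force: [7.8, 10.1, -4.8]
width: 0.0133
finger_force: 30.0
time: 11.55
tool_pos: [0.5492, 0.1315, 0.1042]
ee_rot: [3.135, -0.019, 1.721]
wrist_force: [4.4, 21.2, -4.5]
width: 0.0113
finger_force: 31.4
t 11.55 pos [0.5492 0.1315 0.1042] rpy [179.6  -1.1  98.6] w 0.0113 ff 31.4
shift mm [-11.   -0.3   1. ]
turn [ 0.39 -1.06  0.28] shift after turn [-11.   -0.3   1.2]
```

```bash
python3 -m crank '[[0,[0,0,0],[0,0,0]],[0,[0,0,0],[0,0,0]],[0,[0,0,0],[0,0,0]],[0,[0,0,0],[0,0,0]],[0,[0,0,-0.03],[0,0,0]],[0,[0,0,-0.03],[0,0,0]],[0,[0,0,0],[0,0,0]],[0,[0,0,0],[0,0,0]]]';python3 go.py .5505 .1206 .103 8.3
cat > knob.py <<'E'
from h import *
import sys
s=snap('wrist',sys.argv[1]);W=cloud(s);c=s['color']
a=np.radians(8.3);Rm=np.array([[np.cos(a),np.sin(a)],[-np.sin(a),np.cos(a)]])
m=(W[...,:2]-[.5546,.022])@Rm.T*1000
for x in (.5504,):
  k=(W[...,2]>.126)&(W[...,2]<.136)&(np.hypot(m[...,0]-20,m[...,1]-95)<45);p=m[k].astype(np.float32)
  print(k.sum()); 
  if k.sum(): print(p.mean(0),cv2.minEnclosingCircle(p),np.degrees(np.arctan2(p.mean(0)[1]-.7,p.mean(0)[0]-10.2)),W[k].mean(0))
E
python3 knob.py w8.png
```

```text
time: 12.35
tool_pos: [0.5494, 0.1204, 0.1645]
ee_rot: [3.14, 0.001, 1.715]
wrist_force: [0.2, -0.7, -0.2]
width: 0.0725
finger_force: 0.0
t 12.35 pos [0.5494 0.1204 0.1645] rpy [179.9   0.   98.3] w 0.0725 ff 0.0
shift mm [ 0.1  1.  61.5]
turn [ 0.12  0.03 -0.04] shift after turn [ 0.1  1.1 61.5]
329
[ 10.66464 100.38609] ((10.725554466247559, 99.96253204345703), 6.937197208404541) 89.73294 [0.55066159 0.12287408 0.12926229]
```

View pics/w8.png

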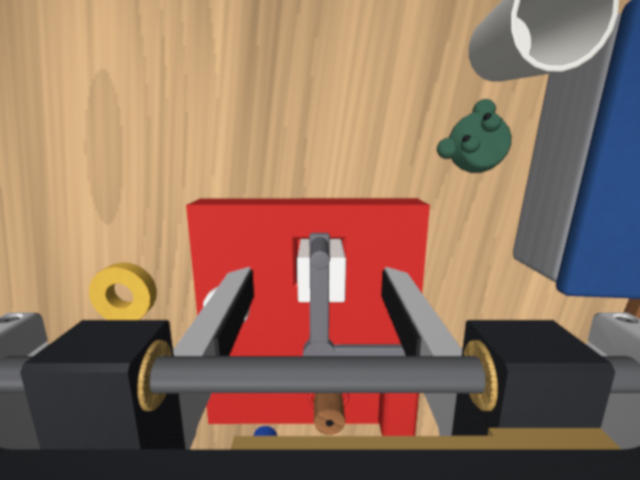

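The lever is fully shut (89.7°), with the knob at (319,255) over the cassette and the tail away from the bead at (330,420). Next, the tongs.

```bash
python3 -m crank '[[0,[0,0,-0.03],[0,0,8.4]],[0,[0,0,-0.025],[0,0,8.4]],[0,[0,0,0],[0,0,8.4]],[0,[0,0,0],[0,0,8.4]],[0,[0,0,0],[0,0,8.4]],[0,[0,0,0],[0,0,8.4]],[0,[0,0,0],[0,0,8.4]],[0,[0,0,0],[0,0,8.4]]]' && python3 -m crank '[[0,[0,0,0],[0,0,8.4]],[0,[0,0,0],[0,0,8.4]],[0,[0,0,0],[0,0,0]],[0,[-0.0169,0.036,0],[0,0,0]],[0,[-0.0169,0.036,0],[0,0,0]],[0,[-0.0169,0.036,0],[0,0,0]],[0,[-0.0169,0.036,0],[0,0,0]],[0,[-0.0169,0.036,0],[0,0,0]]]' >/dev/null && python3 -m crank '[[0,[-0.0169,0.036,0],[0,0,0]],[0,[-0.0169,0.036,0],[0,0,0]],[0,[-0.0169,0.036,0],[0,0,0]],[0,[-0.0169,0.036,0],[0,0,0]],[0,[-0.0169,0.036,0],[0,0,0]],[0,[0,0,0],[0,0,0]],[0,[0,0,0],[0,0,0]],[0,[0,0,0],[0,0,0]]]'; python3 go.py .476 -.271 .2 -75.5
python3 - <<'E'
from h import *
s=snap('wrist','w9.png');np.savez('w9.npz',**s);W=cloud(s);c=s['color'].astype(int)
k=(W[...,2]>.012)&(W[...,2]<.035)&(c[...,0]<130)&(c[...,0]>c[...,2]+12)&(np.hypot(W[...,0]-.476,W[...,1]+.271)<.16)
k=cv2.morphologyEx(k.astype(np.uint8),cv2.MORPH_OPEN,np.ones((3,3)));n,l,st,ce=cv2.connectedComponentsWithStats(k)
for i in range(1,n):
    if st[i,4]>100:
        p=(W[l==i][:,:2]*1000).astype(np.float32);print(st[i],cv2.minAreaRect(p),np.median(W[l==i][:,2]))
E
```

```text
time: 13.2
tool_pos: [0.5481, 0.1204, 0.2164]
ee_rot: [-3.141, 0.004, 0.536]
wrist_force: [-0.2, -0.1, 0.6]
width: 0.0941
finger_force: 0.0
time: 14.8
tool_pos: [0.4742, -0.2689, 0.2184]
ee_rot: [-3.141, 0.0, 0.252]
wrist_force: [0.1, 0.1, 0.2]
width: 0.0939
finger_force: 0.0
t 14.8 pos [ 0.4742 -0.2689  0.2184] rpy [-180.     0.    14.4] w 0.0939 ff 0.0
shift mm [ 1.2  2.5 18.4]
turn [-0.05  0.   -0.08] shift after turn [ 1.2  2.5 18.4]
[ 292  127   68  168 2561] ((472.46649169921875, -273.77032470703125), (188.31922912597656, 70.35489654541016), 11.771915435791016) 0.02337306209160818
```

View pics/w9.png

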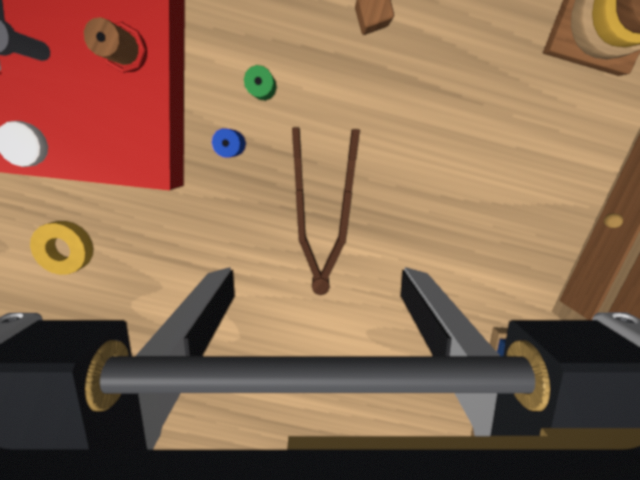

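The tongs lie with the hinge at (320,285) and the jaw tips at (296,130) and (355,132), nearly lined up with the tool. The bead stands at (100,38), free of the tail.

```bash
cat > tf.py <<'E'
from h import *
import sys
s=dict(np.load(sys.argv[1]));W=cloud(s);c=s['color'].astype(int)
k=(W[...,2]>.015)&(W[...,2]<.035)&(c[...,0]<130)&(c[...,0]>c[...,2]+12)&(np.hypot(W[...,0]-.476,W[...,1]+.271)<.16)
k=cv2.morphologyEx(k.astype(np.uint8),cv2.MORPH_OPEN,np.ones((3,3)));n,l,st,ce=cv2.connectedComponentsWithStats(k)
i=1+st[1:,4].argmax();P=W[l==i][:,:2]*1000
o=np.array([472.5,-273.8]);th=np.radians(11.8)
for _ in range(4):
    e=np.array([np.cos(th),np.sin(th)]);f=np.array([-e[1],e[0]]);q=np.c_[(P-o)@e,(P-o)@f]
    mid=lambda a:(np.percentile(q[a,1],98)+np.percentile(q[a,1],2))/2
    h=mid(q[:,0]<-80);j=mid((q[:,0]>66)&(q[:,0]<94));g=mid(abs(q[:,0])<28)
    th+=np.arctan((j-h)/165);o=o+f*g*1+e*0
    cen=(q[:,0].min()+q[:,0].max())/2; o=o+e*cen
    print(h,j,g,cen,o,np.degrees(th),q[:,0].min(),q[:,0].max(), np.ptp(q[abs(q[:,0])<5,1]))
E
python3 tf.py w9.npz|tail -1; python3 go.py .4725 -.2738 .2 -78.2
```

```text
0.23332528222411852 0.2337498350431737 0.001968332950269769 -0.0013999559540067708 [ 473.04182067 -275.43588619] 12.620064247571737 -94.3979296145839 94.39512970267589 57.855590435953204
t 14.85 pos [ 0.4744 -0.2687  0.2187] rpy [-180.    -0.    14.4] w 0.094 ff 0.0
shift mm [-3.1  4.5 18.7]
turn [-0.01 -0.01  2.64] shift after turn [-2.9  4.6 18.7]
```

```bash
python3 -m crank '[[0,[-0.0028,0.0062,0.02],[0,0,1.8]],[0,[0,0,0.04],[0,0,0]],[0,[0,0,0.04],[0,0,0]],[0,[0,0,0.04],[0,0,0]],[0,[0,0,0.04],[0,0,0]],[0,[0,0,0.022],[0,0,0]],[0,[0,0,0.008],[0,0,0]],[0,[0,0,0],[0,0,0]]]' && python3 -m crank '[[0.42,[0,0,0.0015],[0,0,0]],[0.42,[0,0,0],[0,0,0]],[0.42,[0,0,0],[0,0,0]],[0.42,[0,0,0],[0,0,0]],[0.42,[0,0,0],[0,0,0]],[0.42,[0,0,0],[0,0,0]],[0.42,[0,0,0],[0,0,0]],[0.42,[0,0,0],[0,0,0]]]'; python3 go.py .473 -.2754 .006 -77.4
```

```text
time: 15.65
tool_pos: [0.4729, -0.2753, 0.0082]
ee_rot: [-3.14, 0.001, 0.22]
wrist_force: [-0.7, -0.6, -0.4]
width: 0.0942
finger_force: 0.0
time: 16.45
tool_pos: [0.4736, -0.277, 0.0083]
ee_rot: [3.14, -0.001, 0.218]
wrist_force: [0.3, 1.1, 4.2]
width: 0.0544
finger_force: 6.4
t 16.45 pos [ 0.4736 -0.277   0.0083] rpy [ 1.799e+02 -1.000e-01  1.250e+01] w 0.0544 ff 6.4
shift mm [-0.3 -1.7  2.3]
turn [ 0.09 -0.08 -0.1 ] shift after turn [-0.3 -1.7  2.3]
```

```bash
python3 -m crank '[[0.43,[0,0,0],[0,0,0]],[0.43,[0,0,-0.01],[0,0,0]],[0.43,[0,0,-0.03],[0,0,0]],[0.43,[0,0,-0.04],[0,0,0]],[0.43,[0,0,-0.05],[0,0,0]],[0.43,[0,0,0],[0,0,4.2]],[0.43,[0,0,0],[0,0,0]],[0.43,[0,0,0],[0,0,0]]]'; python3 go.py .507 -.0645 .14 -81.7
```

```text
time: 17.25
tool_pos: [0.4721, -0.2761, 0.1361]
ee_rot: [-3.14, 0.002, 0.146]
wrist_force: [-0.4, 0.4, -1.7]
width: 0.0536
finger_force: 5.2
t 17.25 pos [ 0.4721 -0.2761  0.1361] rpy [-1.799e+02  1.000e-01  8.400e+00] w 0.0536 ff 5.2
shift mm [  65.4 -204.3   -3.8]
turn [-0.08  0.12  0.08] shift after turn [  65.1 -204.4   -3.9]
```

```bash
python3 -m crank '[[0.43,[0.006,-0.0204,0],[0,0,0]],[0.43,[0.012,-0.035,0],[0,0,0]],[0.43,[0.012,-0.04,0],[0,0,0]],[0.43,[0.012,-0.04,0],[0,0,0]],[0.43,[0.012,-0.04,0],[0,0,0]],[0.43,[0.011,-0.029,0],[0,0,0]],[0.43,[0,0,0],[0,0,0]],[0.43,[0,0,0],[0,0,0]]]';python3 -m crank '[[0.43,[0,0,0],[0,0,0]]]' >/dev/null; python3 go.py .507 -.0645 .14 -81.7
python3 - <<'E'
from h import *
s=snap('wrist','w10.png');np.savez('w10.npz',**s);W=cloud(s);c=s['color'].astype(int)
a=np.radians(8.3);Rm=np.array([[np.cos(a),np.sin(a)],[-np.sin(a),np.cos(a)]])
m=(W[...,:2]-[.5546,.022])@Rm.T*1000
k=(W[...,2]>.075)&(W[...,2]<.084)&(np.hypot(m[...,0]-20,m[...,1]+80)<30)
print('bead',k.sum(),m[k].mean(0),cv2.minEnclosingCircle(m[k].astype(np.float32)))
k=(W[...,2]>.125)&(W[...,2]<.17)&(c[...,0]<130)&(c[...,0]>c[...,2]+12)&(abs(m[...,0]-20)<40)&(abs(m[...,1]+80)<60)
p=np.c_[m[k],W[...,2][k]*1000]
for n,t in(('hi',p[:,1]>-80),('lo',p[:,1]<-80)): q=p[t];print(n,len(q),np.percentile(q,[2,50,98],axis=0).round(1).tolist())
E
```

```text
time: 18.05
tool_pos: [0.5067, -0.0645, 0.1355]
ee_rot: [3.142, 0.003, 0.147]
wrist_force: [-0.4, -0.6, -1.1]
width: 0.0538
finger_force: 5.2
t 18.15 pos [ 0.5071 -0.0658  0.1362] rpy [1.8e+02 1.0e-01 8.3e+00] w 0.0537 ff 5.2
shift mm [ 0.1 -1.3 -3.8]
turn [ 0.02  0.12 -0.03] shift after turn [ 0.1 -1.3 -3.8]
bead 1595 [ 20.59198935 -79.43992821] ((20.44024658203125, -79.3721923828125), 14.887049674987793)
hi 2180 [[-18.7, -59.6, 138.1], [10.4, -55.9, 150.3], [33.3, -51.4, 152.7]]
lo 2182 [[-18.6, -109.4, 136.7], [10.4, -104.6, 150.1], [33.2, -100.9, 152.6]]
```

View pics/w10.png

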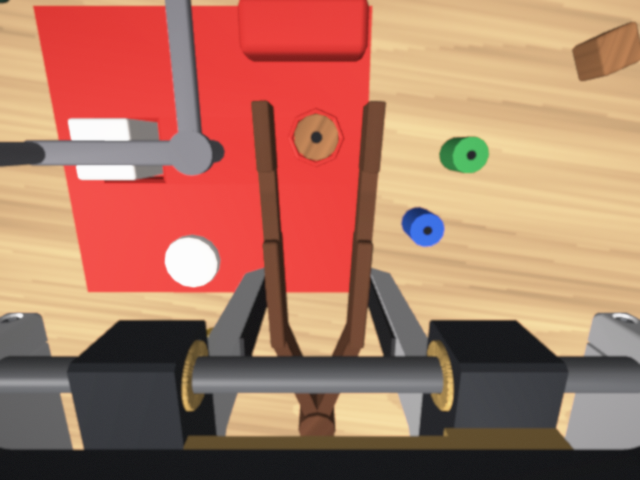

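Viewed from above, the jaws straddle the bead at (316,137), with the bead nearly centred. I'll make a small correction and descend.

```bash
python3 -m crank '[[0.43,[0.0025,-0.0009,0.01],[0,0,0]],[0.43,[0,0,0.02],[0,0,0]],[0.43,[0,0,0.02],[0,0,0]],[0.43,[0,0,0.017],[0,0,0]],[0.43,[0,0,0.01],[0,0,0]],[0.43,[0,0,0],[0,0,0]],[0.43,[0,0,0],[0,0,0]],[0.43,[0,0,0],[0,0,0]]]'; python3 go.py .5095 -.064 .059 -81.7
python3 - <<'E'
from h import *
s=snap('wrist','w11.png');np.savez('w11.npz',**s);W=cloud(s);c=s['color'].astype(int)
a=np.radians(8.3);Rm=np.array([[np.cos(a),np.sin(a)],[-np.sin(a),np.cos(a)]])
m=(W[...,:2]-[.5546,.022])@Rm.T*1000
k=(W[...,2]>.0765)&(W[...,2]<.084)&(np.hypot(m[...,0]-20,m[...,1]+80)<19)
print('bead',k.sum(),m[k].mean(0),cv2.minEnclosingCircle(m[k].astype(np.float32)))
k=(W[...,2]>.06)&(W[...,2]<.085)&(c[...,0]<130)&(c[...,0]>c[...,2]+12)&(abs(m[...,0]-20)<40)&(abs(m[...,1]+80)<60)&(abs(m[...,1]+80)>19)
p=np.c_[m[k],W[...,2][k]*1000]
for n,t in(('hi',p[:,1]>-80),('lo',p[:,1]<-80)): q=p[t];print(n,len(q),np.percentile(q,[2,50,98],axis=0).round(1).tolist())
E
```

```text
time: 19.0
tool_pos: [0.5112, -0.0642, 0.0616]
ee_rot: [3.14, -0.003, 0.145]
wrist_force: [0.5, -0.8, 0.3]
width: 0.0533
finger_force: 5.2
t 19.0 pos [ 0.5112 -0.0642  0.0616] rpy [ 1.799e+02 -1.000e-01  8.300e+00] w 0.0533 ff 5.2
shift mm [-1.6 -0.4  2.6]
turn [ 0.09 -0.15 -0.01] shift after turn [-1.6 -0.4  2.6]
bead 3319 [ 20.61122383 -79.29259486] ((20.422475814819336, -79.20169067382812), 14.974784851074219)
hi 2280 [[-18.6, -58.8, 64.4], [12.8, -55.0, 74.9], [37.3, -50.5, 78.4]]
lo 2253 [[-18.5, -108.2, 63.3], [13.2, -103.4, 74.4], [37.3, -99.7, 78.4]]
```

```bash
python3 -m crank '[[0.47,[0,0,0],[0,0,0]],[0.5,[0,0,0],[0,0,0]],[0.55,[0,0,0],[0,0,0]],[1,[0,0,0],[0,0,0]],[1,[0,0,0],[0,0,0]],[1,[0,0,0],[0,0,0]],[1,[0,0,0],[0,0,0]],[1,[0,0,0],[0,0,0]]]' && python3 -m crank '[[1,[0,0,-0.004],[0,0,0]],[1,[0,0,-0.01],[0,0,0]],[1,[0,0,-0.02],[0,0,0]],[1,[0,0,-0.02],[0,0,0]],[1,[0,0,-0.025],[0,0,0]],[1,[0,0,-0.025],[0,0,0]],[1,[0,0,-0.016],[0,0,0]],[1,[0,0,0],[0,0,0]]]' && python3 -m crank '[[1,[0,0,0],[0,0,0]],[1,[0,0,0],[0,0,0]],[1,[0,0,0],[0,0,0]],[1,[0,0,0],[0,0,0]],[1,[0,0,0],[0,0,0]]]'
python3 - <<'E'
from h import *
s=snap('wrist','w12.png');W=cloud(s)
a=np.radians(8.3);Rm=np.array([[np.cos(a),np.sin(a)],[-np.sin(a),np.cos(a)]])
m=(W[...,:2]-[.5546,.022])@Rm.T*1000
k=(W[...,2]>.185)&(W[...,2]<.215)&(np.hypot(m[...,0]-21,m[...,1]+80)<13)
print('bead top',k.sum(),np.median(W[k],0))
E
```

```text
time: 19.85
tool_pos: [0.5105, -0.0639, 0.0608]
ee_rot: [3.141, -0.001, 0.145]
wrist_force: [-0.0, -0.7, 1.6]
width: 0.0458
finger_force: 30.0
time: 20.65
tool_pos: [0.5118, -0.0641, 0.1841]
ee_rot: [3.139, -0.006, 0.145]
wrist_force: [-0.3, -0.0, -0.6]
width: 0.0458
finger_force: 30.0
time: 21.15
tool_pos: [0.5099, -0.0637, 0.1798]
ee_rot: [3.141, 0.001, 0.145]
wrist_force: [-0.9, -0.3, -0.6]
width: 0.0462
finger_force: 30.0
bead top 2659 [ 0.58714357 -0.05403645  0.19835024]
```

View pics/w12.png

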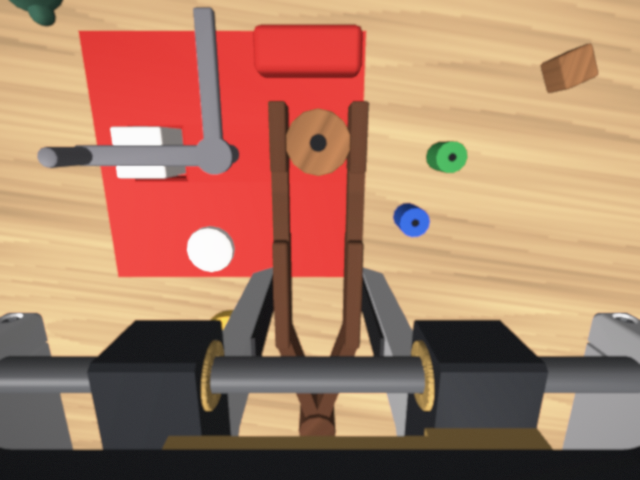

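The bead sits squeezed between the jaws at (318,142). Its top is at 0.198, so its centre is at about 0.181. The lever is shut over the cassette at (140,155). I'll hand it in.

```bash
python3 -c "
from bench import robot
print(robot.close_job())"
```

```text
the job is handed in; nothing more can be done
None
```

I handed the job in after about 21 s of the 69 s allowed: the cassette is seated in the pocket, the lever is shut over it, and the tongs hold the bead with its centre about 0.18 m above the counter; the hand-in returned no verdict.

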